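Tip one socket to the lip of the tilt-out bin

TASK

Get the bare steel socket out of the grey tilt-out bin: slide the yellow latch grip all the way to the open end of its track, then tip the bin forward slowly by its front orange tab until that socket has slid down by itself to rest against the front lip, and stop there, so that the rubber-sleeved socket stays where it is at the back. Take the steel socket from the lip and lay it down flat in the black ribbed tray without dropping it, then push the bin back fully level. Leave everything else where it is.

Things in the scene. Friction and masses are not known exactly. Their poses are not given: they have to be found in the camera images.
- latch (a joint): slide latch in front of the bin: 0 = locked (its bolt lies under the bin's front tab and blocks it), 0.05 m = fully open, at its end stop, where a green mark on the track is below the grip. Starts within 12 mm of locked. Friction about 3 N, stays where it is left
- latch_grip (a point): centre of the yellow latch grip, a block 16 (x) x 20 (y) x 30 mm tall, its foot 15 mm below this point on a flat steel bolt bar 20 mm wide on a raised track 30 mm wide. It slides along +y of this frame to open. -x is the front (robot side), z up. Locked, the grip is 38 mm clear in y of the bin's front tab; the bin's front face is 22 mm behind (+x of) the grip's centre
- bin (a joint): tilt angle of the grey bin in rad: 0 = level (stop), grows as its front goes down, up to 0.9. It stays where it is left (stiff pivot, about 0.4 N m); 4 to 8 N pressed down on a tab tips it. With the latch locked it cannot tip
- bin_pivot (a point): middle of the bin's pivot line, on its floor's top face, 110 mm above the bench. The frame tilts with the bin: -x runs down to the front lip (robot side), y across, z out of the floor. Grey open bin 150 x 150 mm centred here; lip 16 mm high, inner face x = -70 mm; rear wall 45 mm; sides 3 mm thick, 45 mm high, 25 mm where x < -20 mm. V cradles along x at y = -30 and +30 mm, one socket each
- front_tab (a point): middle of the top face of the orange front press tab, 40 mm long (x) x 44 mm wide, 6 mm thick, level with the bin floor, 95 mm in front of the pivot line, touching the bin's front face. Same axes as bin_pivot. Pressing it down tips the bin forward
- rear_tab (a point): middle of the top face of the like orange tab behind the bin's rear wall, 95 mm behind the pivot line. Same axes as bin_pivot. Pressing it down brings the bin back level
- steel_socket_mid (a point): centre of the bare steel lug-wrench socket: cylinder 36 mm across, 70 mm long, axis x, the middle 30 mm is 34.4 mm across; about 0.25 kg. Starts in the rear of either cradle, centre 20 mm above the bin floor. Slides down on its own once the bin is tipped somewhere between 0.25 and 0.5 rad, and then rests against the lip, its centre at x = -35 mm of bin_pivot
- sleeved_socket_mid (a point): centre of the other socket, same size (36 x 70 mm), black rubber ends and a red plastic middle, in the other cradle. Its sleeve grips: it begins to slide only beyond about 0.65 rad
- tray_floor (a point): centre of the inner floor of the black tray, 5 mm above the bench, fixed: outside 140 (x) x 130 (y) mm, walls 5 mm thick, 28 mm high overall. Rubber ribs 3 mm high run along x at y = -30, -10, 10 and 30 mm, so that a socket laid along x does not roll; it then rests with its centre 19 mm above this point
- gauge: red plastic tyre pressure gauge lying flat, 170 mm long, bystander
- spray_bottle: closed white spray bottle standing, 68 mm in diameter, 198 mm tall, origin at its foot, bystander
- wheel_brush: blue wheel brush lying down, 200 mm long, bystander
- polish_tin: round tin standing, 76 mm in diameter, 60 mm tall, bystander
- spanner: steel spanner lying flat, 180 mm long, bystander
- cap_jar: green glass jar with lid standing, 64 mm in diameter, 75 mm tall, bystander
- steel_socket: the steel socket itself; its origin is at steel_socket_mid
- sleeved_socket: the sleeved socket itself; its origin is at sleeved_socket_mid

How it is judged:
By the outcome, as a careful person would: the job done as asked, in the order asked, and still so for the second after the job is handed in, with the robot touching nothing.
It also fails if it takes over 72 s, if anything falls off the work surface, if the arm or the gripper's body presses on something with over 40 N, if the wrist force passes 120 N, or if a joint passes its speed limit or range.

ROBOT

A 6-joint arm with a two-finger parallel gripper is mounted at the origin on the work surface. World frame = base frame: x ahead of the robot, y to its left, z up, the work surface at z = 0. Lengths are in m, angles in degrees, forces in N, time in s.
With the tool pointing down it reaches from about 0.4 to 0.825 m from the base axis. Payload 7 kg.
Tool frame: the origin (TCP) lies at the very end of the fingers, on their centre line; the grasp point (between the pads) lies 19 mm behind it (ctrl.grip_point_offset is the distance from the TCP to the grasp point, in m); x points along the fingers, z is the direction in which the jaws open and shut, and the axes are right-handed (so a half turn about x gives the same grasp; the last joint's range is limited). The gripper opens to 88 mm and grips with 3 to 60 N. Pads are 19 mm wide; open, the fingers measure 130 mm over their backs; the gripper's body (78 mm by 193 mm) begins 47 mm behind the grasp point.
Start: joints at [-59.582, 20.546, 0.682, 0, -70.136, -16.507], TCP at [0.162, -0.655, 0.2] pointing down, gripper open.
Joint ranges: [-176.03, 176.03], [-82.01, 121.73], [-58.28, 71.71], [-173.87, 95.51], [-174.79, -0.11], [-173.66, 173.66]. Speed limits (degrees/s): [136.94, 136.94, 172.46, 180, 180, 180].

INTERFACE

Orientations are given as [roll, pitch, yaw] about the fixed x, y, z axes, in that order (R = Rz(yaw) Ry(pitch) Rx(roll)).
In Python, from plant import get_obs, snapshot, calibration, close_job, ctrl gives the robot as it stands.
- The arm moves only by the tool move_arm, never from a script. Its argument "commands" is a list that holds one entry, the list of rows, each a list of 4 numbers: the shift along the tool's x, y, z in cm, then the turn about the tool's x in rad. In form: [[[dx, dy, dz, spin], ...]]. A call has 1 to 8 rows; each row shifts and turns the commanded pose from where the row before left it, along the tool's axes as they then stand; what a row does not reach is not made up. A row lasts 1/10 s, in which the tool goes at most 50 mm and 8.59 degrees, less where a joint would pass 70% of its speed; a pose out of reach is approached as far as the arm can. A call with a gripper value outside its range is refused whole. "jaw" is the finger opening in cm, from 0 to 8.76, set as the call begins (left out, the last holds). The fingers move at their own pace and stop on an object; the grip force is fixed at half the most. Time passes only in rows, so rows that do not move let the fingers close. It gives the time, the measured TCP pose, the force and the opening at its end, in the units of the state.
- get_obs(): the state, without advancing time (a new reading comes with each control period).
- snapshot(name): name is "scene" or "side" or "wrist"; returns (picture, depth): 420x560x3 uint8, red, green, blue; 420x560 float32, m along the optical axis (not along the pixel's ray), 0 where there is no reading.
- calibration(name): a dict with "mtx" (3x3 intrinsics, pixels), "T" (4x4, takes a point from camera to world coordinates); the wrist camera has in their place "tool_from_camera" (4x4, takes a point from camera to tool coordinates, whose origin is the TCP and whose axes are the tool frame's). Camera axes: x right, y up, looking along -z (the intrinsics and any distortion apply to the point x, -y, -z); pixel columns grow to the right and rows downward; lengths in m; the calibration is good to about 2 mm. A picture is of the moment at which its call begins: read the wrist's pose just before it. calibration takes no time and is no camera call.
- close_job(): hands the job in, once; it reports no verdict.
The state is a dict: "clock": time; "joint_pos": joint angles; "qvel": joint speeds; "tau": joint torques, N m; "tool_pos": TCP position; "orientation": TCP orientation; "force": force on the tool from outside, world axes, zero at the start; "moment": the same for the moment, N m; "opening": finger opening in m.
Only numpy, scipy, OpenCV 4.12 (cv2) and the standard library are available. Lean on these libraries where they do the work, as an engineer would, in place of code of your own. Each camera call takes 0.05 s, during which the arm holds its last target. There are 200 camera calls.

## Working session

There is one attempt and no reset: what is moved stays moved. The work goes in short steps, Python scripts to look and compute and a tool call to move; the robot and the scene stay as the last step left them, time stands still between calls to the robot, and variables do not carry over. Pictures are saved under pics/ and viewed, about 8 in all and at most 12, crops included, and the job is handed in when it is done.

Besides the shell and the picture viewer there is one more tool, called after "Call:" as name(argument=value, ...), one argument or row to a line, values as JSON. move_arm: Moves the arm, as the interface text tells. Its arguments: {"type":"object","properties":{"commands":{"type":"array"},"jaw":{"type":"number"}},"required":["commands"]}

```bash
mkdir -p pics; cat > h.py <<'E'
import numpy as np, cv2
from plant import get_obs, snapshot, calibration, close_job, ctrl
from scipy.spatial.transform import Rotation as R
def Ttool(o):
    T=np.eye(4);T[:3,:3]=R.from_euler('xyz',o['orientation'],degrees=True).as_matrix();T[:3,3]=o['tool_pos'];return T
def shot(name):
    o=get_obs();im,d=snapshot(name);c=calibration(name)
    T=c['T'] if 'T' in c else Ttool(o)@c['tool_from_camera']
    return im,d,np.array(c['mtx']),np.array(T)
def cloud(d,K,T):
    v,u=np.mgrid[:d.shape[0],:d.shape[1]]
    P=np.stack([(u-K[0,2])/K[0,0]*d,-(v-K[1,2])/K[1,1]*d,-d],-1)
    return P@T[:3,:3].T+T[:3,3]
def save(n,im): cv2.imwrite('pics/'+n+'.png',im[...,::-1])
E
python3 - <<'E'
from h import *
o=get_obs();print(o['tool_pos'],o['orientation'],ctrl.grip_point_offset)
for n in('scene','side'):
    im,d,K,T=shot(n);save(n,im);np.savez(n,im=im,d=d,K=K,T=T);print(n,K.tolist(),T.round(3).tolist(),[k for k in calibration(n)],(d==0).mean())
print(calibration('wrist'))
E
```

```text
[ 0.16210631 -0.65465829  0.19891141] [  4.92632664  89.90125055 108.82973686] 0.0188
scene [[511.4404547250186, 0.0, 279.27079007281054], [0.0, 511.4404547250186, 209.4544426667205], [0.0, 0.0, 1.0]] [[0.633, -0.668, 0.391, 1.119], [0.774, 0.547, -0.32, -0.509], [-0.0, 0.505, 0.863, 1.411], [0.0, 0.0, 0.0, 1.0]] ['mtx', 'T'] 0.004124149659863945
side [[508.86386670215387, 0.0, 285.41127136821154], [0.0, 508.86386670215387, 210.70096158806768], [0.0, 0.0, 1.0]] [[-0.931, 0.244, -0.271, 0.106], [-0.364, -0.642, 0.674, 0.992], [-0.01, 0.727, 0.687, 1.137], [0.0, 0.0, 0.0, 1.0]] ['mtx', 'T'] 0.00399234693877551
{'mtx': array([[307.94517167,   0.        , 279.23997305],
       [  0.        , 307.94517167, 217.01537302],
       [  0.        ,   0.        ,   1.        ]]), 'tool_from_camera': array([[ 3.49987113e-04,  2.91115110e-01, -9.56687969e-01,
        -1.86076087e-01],
       [ 2.82726341e-04,  9.56687961e-01,  2.91115211e-01,
         7.93079212e-02],
       [ 9.99999899e-01, -3.72367462e-04,  2.52522548e-04,
         6.25645390e-04],
       [ 0.00000000e+00,  0.00000000e+00,  0.00000000e+00,
         1.00000000e+00]])}
```

```bash
python3 -c "
import cv2,numpy as np
cv2.imwrite('pics/both.png',cv2.resize(np.vstack([cv2.imread('pics/scene.png'),cv2.imread('pics/side.png')]),None,fx=.71,fy=.71))"
```

```text
(no output)
```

View pics/scene.png

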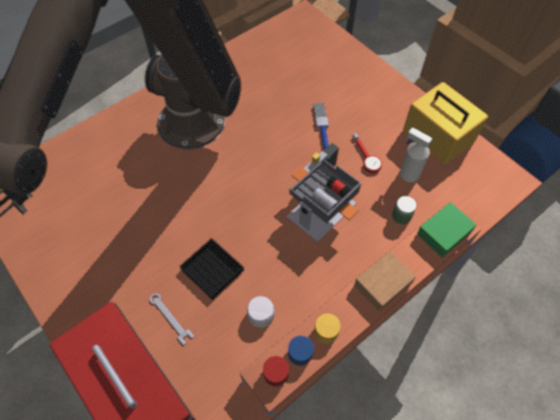

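View pics/side.png

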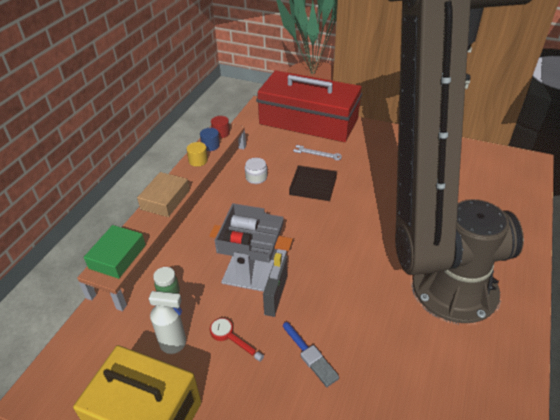

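The scene view shows the bin at about (325,188), with the front tab at (300,174), the rear tab at (350,211) and the yellow grip at (316,157). The tray is at (212,268). The steel socket is on the tray side and the sleeved one on the far (+y) side. The side view agrees, and there is a dark upright plate beside the latch.

```bash
python3 - <<'E'
from h import *
B={'scene':(290,140,365,240),'side':(210,195,300,320)}
for n in B:
    z=np.load(n+'.npz');im,d,K,T=z['im'],z['d'],z['K'],z['T'];P=cloud(d,K,T)
    hsv=cv2.cvtColor(im,cv2.COLOR_RGB2HSV);x0,y0,x1,y1=B[n]
    roi=np.zeros(d.shape,bool);roi[y0:y1,x0:x1]=1
    for nm,lo,hi in (('orange',(8,170,150),(17,255,255)),('yellow',(21,120,110),(33,255,255)),('green',(45,90,60),(85,255,255)),('red',(0,180,120),(4,255,255))):
        m=(cv2.inRange(hsv,np.array(lo),np.array(hi))>0)&roi&(P[...,2]>.03)
        k,l,s,c=cv2.connectedComponentsWithStats(m.astype(np.uint8))
        for i in range(1,k):
            if s[i,4]>8:
                q=P[l==i];print(n,nm,s[i,4],c[i].round(1),np.median(q,0).round(4),'min',q.min(0).round(3),'max',q.max(0).round(3))
    m=(hsv[...,2]<60)&(P[...,2]<.04)&(P[...,2]>.0)
    k,l,s,c=cv2.connectedComponentsWithStats(m.astype(np.uint8))
    i=1+np.argmax(s[1:,4]);
    for i in range(1,k):
        if s[i,4]>400: print('dark',s[i],c[i],np.median(P[l==i],0).round(3),cv2.minAreaRect(P[l==i][:,:2].astype(np.float32)))
    cv2.imwrite(f'pics/z_{n}.png',cv2.resize(im[y0-10:y1+10,x0-10:x1+10,::-1],None,fx=5 if n=='scene' else 4.2,fy=5 if n=='scene' else 4.2,interpolation=cv2.INTER_CUBIC))
a=cv2.imread('pics/z_scene.png');b=cv2.imread('pics/z_side.png');h=min(a.shape[0],b.shape[0]);f=lambda x:cv2.resize(x,(int(x.shape[1]*590/x.shape[0]),590))
c=np.hstack([f(a),f(b)]);c=cv2.resize(c,(800,int(c.shape[0]*800/c.shape[1])));cv2.imwrite('pics/zz.png',c)
E
```

```text
scene orange 40 [298.8 173.4] [0.4682 0.101  0.1097] min [ 0.456 -0.509  0.102] max [1.119 0.117 1.411]
scene yellow 28 [315.6 156.3] [0.463  0.1709 0.1314] min [0.454 0.164 0.123] max [0.471 0.181 0.137]
scene red 11 [336.2 185.1] [0.5873 0.1416 0.1457] min [0.58  0.139 0.143] max [0.596 0.147 0.148]
dark [158 108  60  41 804] [183.35199005 133.72139303] [ 0.055 -0.068  0.015] ((0.031439535319805145, -0.04938889294862747), (0.21150542795658112, 0.1212693527340889), 30.16850471496582)
dark [ 181  240   62   59 1877] [211.38145978 268.82365477] [ 0.513 -0.275  0.007] ((0.51606285572052, -0.27556249499320984), (0.14140000939369202, 0.12788885831832886), 7.29362678527832)
side orange 68 [214.3 230.8] [0.6699 0.1335 0.1097] min [0.658 0.11  0.106] max [0.68  0.153 0.115]
side orange 168 [283.3 242.8] [0.4708 0.1063 0.1103] min [0.45  0.081 0.103] max [0.49  0.13  0.115]
side yellow 76 [276.9 259.3] [0.4589 0.1827 0.1289] min [0.451 0.166 0.104] max [0.468 0.187 0.137]
side red 96 [235.8 236.9] [0.587  0.1598 0.1425] min [0.106 0.146 0.13 ] max [0.603 0.992 1.137]
dark [ 290  167   46   33 1124] [312.95729537 182.93683274] [ 0.514 -0.277  0.008] ((0.5108317732810974, -0.27367085218429565), (0.13659794628620148, 0.1415184885263443), 7.621402740478516)
```

View pics/zz.png

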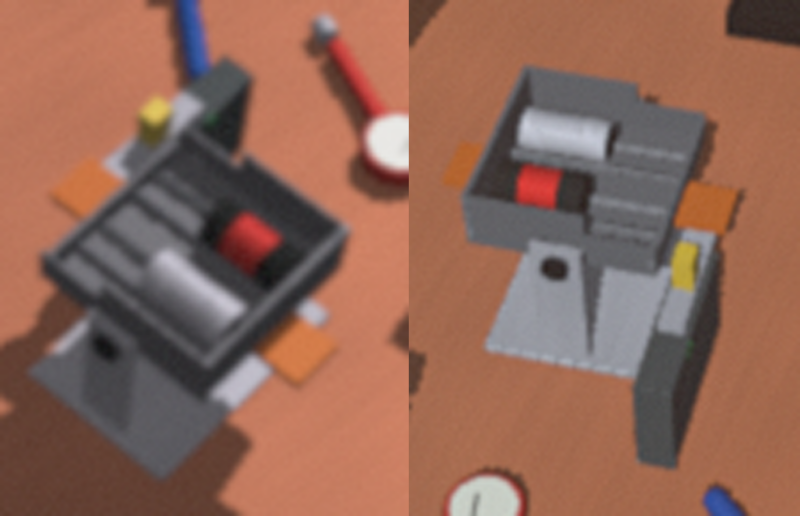

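The views agree: the front tab is at about (0.470,0.105,0.110), the rear tab at (0.668,0.132,0.110), and the grip at about (0.46,0.176) with its top at 0.137. That puts the bin yaw near 7.7° and the grip about 70 mm from the tab in y, which matches a nearly locked latch. Next I'll plan a move to above the latch and tab for a close look.

```bash
cat >> h.py <<'E'
def go(p,jawdeg,o=None):
    """net: spin so that tool z points to world heading jawdeg (mod 180 free), and shift in tool axes after the spin (cm)"""
    o=o or get_obs();T=Ttool(o);z=T[:3,2];a=np.degrees(np.arctan2(z[1],z[0]))
    out=[]
    for k in(0,180):
        s=(-(jawdeg+k-a)+180)%360-180   # tool x is down: +spin turns clockwise seen from above
        Rn=T[:3,:3]@R.from_euler('x',s,degrees=True).as_matrix()
        out.append((round(np.radians(s),3),round(s,1),'J6->%.0f?'%(o['joint_pos'][5]+s),(100*Rn.T@(np.array(p)-T[:3,3])).round(2).tolist(),'old-axes',(100*T[:3,:3].T@(np.array(p)-T[:3,3])).round(2).tolist()))
    print('jaw heading now %.1f'%a);[print(x) for x in out]
E
python3 - <<'E'
from h import *
o=get_obs();print(Ttool(o).round(3));
go((.42,-.35,.25),97.7)
E
```

```text
[[-0.    -0.971 -0.24   0.162]
 [ 0.001 -0.24   0.971 -0.655]
 [-1.     0.     0.001  0.199]
 [ 0.     0.     0.     1.   ]]
jaw heading now 103.9
(np.float64(0.108), np.float64(6.2), 'J6->-10?', [-5.07, -29.63, 26.75], 'old-axes', [-5.07, -32.35, 23.39])
(np.float64(-3.033), np.float64(-173.8), 'J6->-190?', [-5.07, 29.63, -26.75], 'old-axes', [-5.07, -32.35, 23.39])
```

Call:
move_arm(
  commands=[
    [[-0.6,0,1,0.108],[-0.6,-3.4,2.8,0],[-0.6,-3.4,2.8,0],[-0.6,-3.4,2.8,0],[-0.6,-3.4,2.8,0],[-0.6,-3.4,2.8,0],[-0.6,-3.4,2.8,0],[-0.6,-3.4,2.8,0]],
  ],
)

```text
clock: 0.9
tool_pos: [0.3701, -0.4176, 0.2479]
orientation: [32.7, 90.0, 130.5]
force: [1.4, -0.6, -0.9]
opening: 0.0878
```

Call:
move_arm(
  commands=[
    [[0,-3.2,3.2,0],[0,-3.0,3.2,0],[0,-2,3.8,0],[0,-2,3.8,0],[0,-1.5,4,0],[0,-1,4,0],[0,-1,4,0],[0,-1,4,0]],
  ],
)

```text
clock: 1.7
tool_pos: [0.4744, -0.1005, 0.2477]
orientation: [56.3, 90.0, 154.0]
force: [1.4, -0.6, -0.6]
opening: 0.0874
```

```bash
python3 -c "
from h import *
o=get_obs();print(o['tool_pos'],o['clock'],o['joint_pos']);go((.47,.13,.25),97.7)"
```

```text
[ 0.47440313 -0.10054546  0.24770068] 1.7 [ 1.13230052e+01  5.85777154e-01 -1.80175428e+01 -1.00546963e-02
 -7.14091942e+01 -9.35985119e+01]
jaw heading now 97.7
(np.float64(0.0), np.float64(0.0), 'J6->-94?', [-0.23, -2.65, 22.91], 'old-axes', [-0.23, -2.66, 22.9])
(np.float64(-3.141), np.float64(-180.0), 'J6->-274?', [-0.23, 2.65, -22.91], 'old-axes', [-0.23, -2.66, 22.9])
```

Call:
move_arm(
  commands=[
    [[0,-0.4,3.8,0],[0,-0.4,3.8,0],[0,-0.4,3.8,0],[0,-0.4,3.8,0],[0,-0.4,3.8,0],[0,-0.5,3.2,0],[0,-0.2,0.7,0],[0,0,0,0]],
  ],
  jaw=3.6,
)

```text
clock: 2.5
tool_pos: [0.4705, 0.1293, 0.2474]
orientation: [113.0, 89.9, -149.2]
force: [0.3, -0.1, -0.9]
opening: 0.0369
```

```bash
python3 - <<'E'
from h import *
print(get_obs()['tool_pos'])
im,d,K,T=shot('wrist');save('w1',im);np.savez('w1',im=im,d=d,K=K,T=T);P=cloud(d,K,T)
hsv=cv2.cvtColor(im,cv2.COLOR_RGB2HSV)
for nm,lo,hi in (('orange',(8,170,120),(17,255,255)),('yellow',(21,120,110),(33,255,255)),('green',(45,90,40),(85,255,255))):
    m=(cv2.inRange(hsv,np.array(lo),np.array(hi))>0)&(P[...,2]>.06)
    k,l,s,c=cv2.connectedComponentsWithStats(m.astype(np.uint8))
    for i in range(1,k):
        if s[i,4]>25:
            q=P[l==i];print(nm,s[i,4],c[i].round(1),np.median(q,0).round(4),np.percentile(q[:,2],[2,98]).round(3))
            t=q[abs(q[:,2]-(.137 if nm=='yellow' else .11))<.004]
            if len(t)>10: print('  rect',cv2.minAreaRect(t[:,:2].astype(np.float32)))
E
```

```text
[0.47045143 0.12925317 0.24742927]
orange 50 [259.7 180.5] [0.452  0.1069 0.1085] [0.106 0.113]
  rect ((0.4531107544898987, 0.10298576205968857), (0.005709601100534201, 0.04374005272984505), 1.9271948337554932)
orange 48 [253.2 215.2] [0.4909 0.1032 0.1114] [0.11  0.113]
  rect ((0.4909121096134186, 0.10669202357530594), (0.043192364275455475, 0.008892715908586979), 85.93768310546875)
yellow 416 [324.3 199.9] [0.4583 0.1739 0.1339] [0.109 0.136]
  rect ((0.4605473279953003, 0.17525218427181244), (0.015524146147072315, 0.020022422075271606), 7.30243444442749)
yellow 400 [201.9 307. ] [0.4418 0.1044 0.3598] [0.351 0.363]
yellow 164 [359.3 310.8] [0.4366 0.1471 0.3615] [0.356 0.363]
green 45 [363.6 179.5] [0.4393 0.2229 0.086 ] [0.071 0.094]
```

View pics/w1.png

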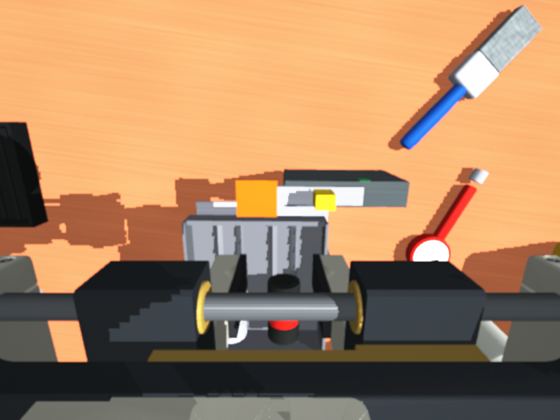

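The wrist view shows the orange tab at (257,198), the grip at (324,200) and the green mark at (364,180). The grip is at (0.4605,0.1753), its top at 0.136, and the yaw is 7.3°. The green mark is 50 mm further along +y, so about 49 mm of travel is left. Going down on the grip.

```bash
python3 -c "
from h import *
go((.4605,.1753,.113),97.3)"
```

```text
jaw heading now 97.8
(np.float64(0.009), np.float64(0.5), 'J6->-120?', [13.45, 0.37, 4.79], 'old-axes', [13.45, 0.33, 4.79])
(np.float64(-3.133), np.float64(-179.5), 'J6->-300?', [13.45, -0.37, -4.79], 'old-axes', [13.45, 0.33, 4.79])
```

Call:
move_arm(
  commands=[
    [[0,0.2,2.4,0.009],[2,0.17,2.39,0],[3,0,0,0],[3,0,0,0],[2,0,0,0],[2,0,0,0],[1.4,0,0,0],[0,0,0,0]],
  ],
)

```text
clock: 3.35
tool_pos: [0.4597, 0.1732, 0.1121]
orientation: [119.9, 89.8, -143.0]
force: [0.4, -0.9, 0.3]
opening: 0.0361
```

Call:
move_arm(
  commands=[
    [[0,0,0,0],[0,0,0,0],[0,0,0,0],[0,0,0,0],[0,0,0,0]],
  ],
  jaw=1.5,
)

```text
clock: 3.85
tool_pos: [0.4609, 0.1755, 0.1143]
orientation: [-53.9, 90.0, 43.3]
force: [0.8, 0.2, 0.1]
opening: 0.0153
```

```bash
python3 - <<'E'
from h import *
o=get_obs();print(o['tool_pos'],o['opening']);
im,d,K,T=shot('wrist')
im2,_,_,_=shot('side');a=cv2.resize(im2[200:320,210:330],(420,420),interpolation=cv2.INTER_CUBIC)
save('w2',np.hstack([im[:,160:520],a]))
E
```

```text
[0.46092231 0.17545208 0.11425476] 0.015315193717249527
```

View pics/w2.png

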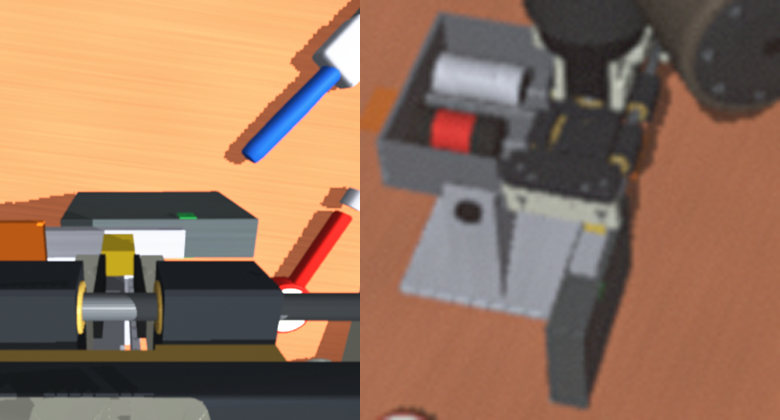

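```bash
python3 - <<'E'
from h import *
o=get_obs();Tt=Ttool(o);im,d,K,T=shot('wrist');P=cloud(d,K,T);L=(P-Tt[:3,3])@Tt[:3,:3]
hsv=cv2.cvtColor(im,cv2.COLOR_RGB2HSV)
for r in range(230,350,8):
    print(r,' '.join('%d:%s'%(c,(1000*L[r,c]).round().astype(int).tolist()) for c in (250,258,278,298,306)))
E
```

```text
230 250:[13, 10, -19] 258:[12, 10, -14] 278:[12, 10, 0] 298:[11, 10, 13] 306:[12, 10, 19]
238 250:[10, 5, -19] 258:[10, 5, -14] 278:[2, 8, 0] 298:[9, 5, 13] 306:[9, 5, 19]
246 250:[10, -1, -19] 258:[11, -1, -14] 278:[-11, 8, 0] 298:[9, -1, 13] 306:[8, 0, 19]
254 250:[10, -7, -20] 258:[10, -7, -14] 278:[-19, 6, 0] 298:[-28, 10, 11] 306:[9, -7, 19]
262 250:[-43, 12, -14] 258:[-39, 10, -11] 278:[-20, 1, 0] 298:[-39, 10, 10] 306:[-41, 11, 14]
270 250:[-51, 11, -14] 258:[-49, 10, -10] 278:[-20, -4, 0] 298:[-48, 10, 10] 306:[-48, 10, 14]
278 250:[-58, 11, -13] 258:[-56, 10, -9] 278:[3, -22, 0] 298:[-56, 10, 9] 306:[-58, 11, 13]
286 250:[-66, 11, -12] 258:[-64, 10, -9] 278:[-7, -22, 0] 298:[-63, 9, 9] 306:[-66, 11, 12]
294 250:[-106, 32, -8] 258:[-106, 32, -6] 278:[-107, 32, 0] 298:[-107, 32, 6] 306:[-107, 32, 8]
302 250:[-110, 31, -8] 258:[-111, 32, -5] 278:[-109, 30, 0] 298:[-110, 31, 6] 306:[-110, 31, 8]
310 250:[-111, 29, -8] 258:[-112, 30, -5] 278:[-112, 30, 0] 298:[-112, 30, 6] 306:[-111, 29, 8]
318 250:[-111, 26, -8] 258:[-112, 27, -5] 278:[-111, 27, 0] 298:[-111, 26, 6] 306:[-111, 27, 8]
326 250:[-85, 5, -11] 258:[-74, -3, -8] 278:[4, -61, 0] 298:[-74, -4, 9] 306:[-73, -4, 12]
334 250:[-86, 2, -11] 258:[-74, -7, -9] 278:[3, -67, 0] 298:[-75, -7, 9] 306:[-75, -7, 12]
342 250:[-87, -1, -11] 258:[3, -74, -15] 278:[3, -73, 0] 298:[7, -77, 15] 306:[-76, -10, 12]
```

Call:
move_arm(
  commands=[
    [[0,0,0.3,0],[0,0,0.5,0],[0,0,0.7,0],[0,0,0.7,0],[0,0,0.7,0],[0,0,0.7,0],[0,0,0.4,0],[0,0,0,0]],
  ],
)

```text
clock: 4.8
tool_pos: [0.4557, 0.2156, 0.1138]
orientation: [-117.6, 90.0, -20.4]
force: [0.7, -0.7, -0.7]
opening: 0.0152
```

```bash
cat >> h.py <<'E'
def blob(lo,hi,n='wrist',zmin=.06):
    im,d,K,T=shot(n);P=cloud(d,K,T);hsv=cv2.cvtColor(im,cv2.COLOR_RGB2HSV)
    m=(cv2.inRange(hsv,np.array(lo),np.array(hi))>0)&(P[...,2]>zmin)&(P[...,2]<.2)
    q=P[m];print(n,m.sum(),np.median(q,0).round(4),q.min(0).round(4),q.max(0).round(4));return q,im
E
python3 - <<'E'
from h import *
print(get_obs()['force'])
q,_=blob((21,120,60),(33,255,255))
t=q[q[:,2]>.131];print(cv2.minAreaRect(t[:,:2].astype(np.float32)))
E
```

```text
[ 0.66940914 -0.67315851 -0.72545374]
wrist 964 [0.4537 0.1759 0.1271] [0.4511 0.1643 0.1049] [0.4652 0.186  0.1359]
((0.45554736256599426, 0.17488154768943787), (0.006638705730438232, 0.020237209275364876), 6.579411506652832)
```

The grip stayed at y 0.175 while the fingers moved, so they passed above or behind it. I'll check where the finger tips really are.

```bash
python3 - <<'E'
from h import *
o=get_obs();Tt=Ttool(o);im,d,K,T=shot('wrist');P=cloud(d,K,T);L=1000*(P-Tt[:3,3])@Tt[:3,:3]
print(o['tool_pos'],o['joint_pos'],np.array(calibration('wrist')['tool_from_camera']).round(3).tolist())
m=(abs(L[...,2])<35)&(abs(L[...,1])<14)&(L[...,0]>-70)&(L[...,0]<30)
v,u=np.nonzero(m)
for a in range(-70,30,5):
    s=m&(L[...,0]>=a)&(L[...,0]<a+5)
    if s.any(): q=L[s];print(a,len(q),'z',np.percentile(q[:,2],[0,25,75,100]).round(),'y',q[:,1].min().round(),q[:,1].max().round())
save('w3',im[150:360,150:420].repeat(2,0).repeat(2,1))
E
```

```text
[0.45566057 0.21526956 0.113778  ] [ 4.76576554e+01  8.86004010e+00 -2.74773591e+01 -4.83170189e-04
 -5.36739520e+01 -1.30417213e+02] [[0.0, 0.291, -0.957, -0.186], [0.0, 0.957, 0.291, 0.079], [1.0, -0.0, 0.0, 0.001], [0.0, 0.0, 0.0, 1.0]]
-70 184 z [-14. -11.  12.  15.] y -10.0 12.0
-65 216 z [-15. -10.  12.  16.] y -8.0 12.0
-60 161 z [-16. -11.  12.  17.] y 7.0 12.0
-55 178 z [-17.  -9.  10.  18.] y 1.0 12.0
-50 285 z [-17. -12.  13.  18.] y 3.0 12.0
-45 219 z [-17. -11.  13.  22.] y -6.0 12.0
-40 269 z [-22. -14.  14.  24.] y 3.0 12.0
-35 152 z [-22. -13.  15.  24.] y -9.0 12.0
-30 50 z [-10.  -7.   8.  12.] y -8.0 10.0
-25 58 z [-35. -34. -32. -30.] y 2.0 8.0
-20 60 z [-35. -33. -30. -30.] y 1.0 8.0
-15 43 z [-35. -33. -30. -30.] y -0.0 8.0
-10 49 z [-35. -32. -30. -30.] y -4.0 8.0
-5 47 z [-35. -32. -30. -30.] y -6.0 8.0
0 50 z [-35. -32. -30. -30.] y -8.0 8.0
5 1048 z [-35. -23.  -4.   5.] y -10.0 10.0
10 443 z [-35. -23.  -3.   5.] y -10.0 10.0
15 1466 z [-35.   4.  25.  35.] y -14.0 14.0
20 423 z [-34.   9.  26.  35.] y -13.0 14.0
```

View pics/w3.png

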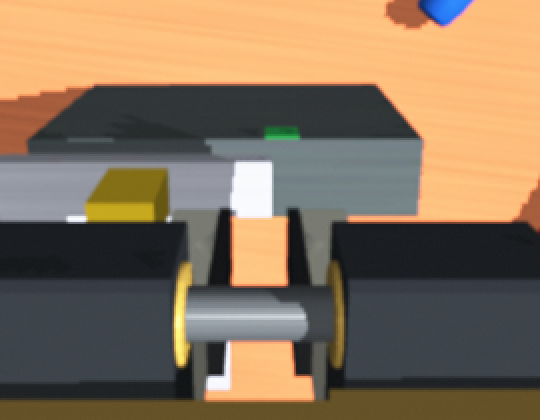

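```bash
python3 - <<'E'
from h import *
z=np.load('w1.npz');T=z['T'];P=cloud(z['d'],z['K'],T)
L=P-T[:3,3];C=np.array(calibration('wrist')['tool_from_camera']);L=1000*((P-T[:3,3])@T[:3,:3]@C[:3,:3].T+C[:3,3])
m=(abs(L[...,2])<70)&(abs(L[...,1])<25)&(L[...,0]>-90)&(L[...,0]<30)
for a in range(-90,30,5):
    s=m&(L[...,0]>=a)&(L[...,0]<a+5)
    if s.any(): q=L[s];print(a,len(q),'|z|',np.percentile(abs(q[:,2]),[0,25,75,100]).round(),'y',q[:,1].min().round(),q[:,1].max().round())
E
```

```text
-90 182 |z| [21. 21. 23. 23.] y -6.0 10.0
-85 159 |z| [21. 21. 23. 23.] y -10.0 7.0
-80 147 |z| [18. 21. 23. 23.] y -11.0 2.0
-75 414 |z| [17. 19. 22. 29.] y -11.0 12.0
-70 333 |z| [18. 20. 26. 30.] y -10.0 12.0
-65 352 |z| [18. 21. 27. 32.] y -10.0 12.0
-60 307 |z| [18. 20. 29. 33.] y 2.0 12.0
-55 308 |z| [18. 20. 29. 34.] y 0.0 12.0
-50 440 |z| [18. 22. 28. 35.] y -2.0 12.0
-45 336 |z| [18. 19. 29. 35.] y -6.0 12.0
-40 329 |z| [18. 19. 29. 35.] y -10.0 12.0
-35 208 |z| [18. 19. 28. 35.] y -8.0 12.0
-30 55 |z| [18. 18. 20. 23.] y -9.0 10.0
```

```bash
python3 - <<'E'
from h import *
z=np.load('w1.npz');T=z['T'];P=cloud(z['d'],z['K'],T);C=np.array(calibration('wrist')['tool_from_camera']);L=1000*((P-T[:3,3])@T[:3,:3]@C[:3,:3].T+C[:3,3])
g=L[...,0]<-15
for a in range(0,110,10):
    s=g&(abs(L[...,2])>=a)&(abs(L[...,2])<a+10)
    if s.any(): q=L[s];i=q[:,0].argmax();print(a,len(q),q[i].round(),np.percentile(q[:,0],[90,99]).round())
go((.4605,.1753,.15),97.3)
E
```

```text
0 9280 [-105.   31.   -1.] [-111. -107.]
10 9040 [-27.   9.  19.] [-106.  -33.]
20 16918 [-27.   9.  21.] [-74. -37.]
30 13305 [-32.  11.  35.] [-108.  -42.]
40 12980 [-98.  38.  48.] [-111. -100.]
50 6833 [-99.  38.  53.] [-112. -102.]
60 2603 [-105.   31.  -63.] [-108. -106.]
70 3955 [-94.   3. -80.] [-98. -95.]
80 4783 [-93.  27.  82.] [-96. -94.]
jaw heading now 97.2
(np.float64(-0.001), np.float64(-0.1), 'J6->-130?', [-3.62, 0.03, -4.0], 'old-axes', [-3.62, 0.02, -4.0])
(np.float64(3.14), np.float64(179.9), 'J6->50?', [-3.62, -0.03, 4.0], 'old-axes', [-3.62, 0.02, -4.0])
```

True finger tips sit 27 mm behind the reported TCP at both openings, and the body starts 66 mm behind the tips, as specified. From here I use tip z = reported z + 0.027. Going back and down properly.

Call:
move_arm(
  commands=[
    [[-0.5,0,0,0],[0,0,-1.2,0],[0,0,-1.5,0],[0,0,-1.3,0],[0,0,0,0],[1.2,0,0,0],[1.2,0,0,0],[0.8,0,0,0]],
  ],
  jaw=3.6,
)

```text
clock: 5.7
tool_pos: [0.4601, 0.1749, 0.0851]
orientation: [116.7, 89.9, -146.1]
force: [-0.2, -0.2, -0.7]
opening: 0.0363
```

Call:
move_arm(
  commands=[
    [[0,0,0,0],[0,0,0,0],[0,0,0,0],[0,0,0,0],[0,0,0,0]],
  ],
  jaw=1.5,
)

```text
clock: 6.2
tool_pos: [0.4609, 0.1754, 0.0869]
orientation: [-53.2, 90.0, 44.0]
force: [1.7, -0.6, -3.9]
opening: 0.0199
```

Gripped at 19.9 mm. Sliding it to open.

Call:
move_arm(
  commands=[
    [[0,0,0.4,0],[0,0,0.6,0],[0,0,0.7,0],[0,0,0.7,0],[0,0,0.7,0],[0,0,0.6,0],[0,0,0.4,0],[0,0,0.2,0]],
  ],
)

```text
clock: 7.0
tool_pos: [0.4553, 0.2185, 0.0869]
orientation: [-2.2, 90.0, 95.0]
force: [3.1, -2.3, -3.7]
opening: 0.0195
```

Call:
move_arm(
  commands=[
    [[0,0,0.2,0],[0,0,0.2,0],[0,0,0.1,0],[0,0,0.1,0],[0,0,0,0]],
  ],
)

```text
clock: 7.5
tool_pos: [0.4546, 0.2233, 0.0868]
orientation: [159.3, 89.9, -103.5]
force: [4.1, -5.0, -3.3]
opening: 0.0193
```

Call:
move_arm(
  commands=[
    [[0,0,0.1,0],[0,0,0.1,0],[0,0,0.1,0],[0,0,0,0]],
  ],
)

```text
clock: 7.9
tool_pos: [0.4545, 0.2236, 0.0867]
orientation: [165.0, 89.7, -97.8]
force: [10.8, -16.0, -3.1]
opening: 0.0197
```

Call:
move_arm(
  commands=[
    [[0,0,0.1,0],[0,0,0.1,0],[0,0,0,0]],
  ],
)

```text
clock: 8.2
tool_pos: [0.4543, 0.2237, 0.0866]
orientation: [165.2, 89.5, -97.6]
force: [14.9, -24.2, -2.5]
opening: 0.0199
```

The latch is at its stop: the force rose to 24 N with no further motion. Releasing and going up, then over to the tab.

Call:
move_arm(
  commands=[
    [[0,0,0,0],[0,0,-0.3,0],[0,0,0,0],[0,0,0,0],[-2,0,0,0],[-3,0,0,0],[0,0,0,0]],
  ],
  jaw=3.6,
)

```text
clock: 8.9
tool_pos: [0.4563, 0.2281, 0.1408]
orientation: [-56.5, 89.6, 40.8]
force: [0.6, 0.4, -0.3]
opening: 0.036
```

```bash
python3 - <<'E'
from h import *
print(get_obs()['force'])
q,_=blob((21,120,60),(33,255,255))
t=q[q[:,2]>.131];print(cv2.minAreaRect(t[:,:2].astype(np.float32)))
q,_=blob((8,170,100),(17,255,255));t=q[abs(q[:,2]-.11)<.005];print(cv2.minAreaRect(t[:,:2].astype(np.float32)))
go((.4699,.1047,.138),97.3)
im,d,K,T=shot('scene');np.savez('scene1',im=im,d=d,K=K,T=T)
E
```

```text
[ 0.64700964  0.44818657 -0.2510715 ]
wrist 975 [0.4503 0.2235 0.1338] [0.4452 0.2048 0.1066] [0.5551 0.2346 0.136 ]
((0.45447778701782227, 0.2239464670419693), (0.016520196571946144, 0.01945720985531807), 7.740196704864502)
wrist 2728 [0.4727 0.1062 0.1113] [0.449  0.0807 0.1038] [0.4948 0.2464 0.1697]
((0.47180572152137756, 0.10461864620447159), (0.04083416983485222, 0.046451207250356674), 6.772885322570801)
jaw heading now 97.2
(np.float64(-0.001), np.float64(-0.1), 'J6->-132?', [-0.06, 0.03, -12.31], 'old-axes', [-0.06, 0.02, -12.31])
(np.float64(3.14), np.float64(179.9), 'J6->48?', [-0.06, -0.03, 12.31], 'old-axes', [-0.06, 0.02, -12.31])
```

The grip centre is now at (0.4545,0.2239), so it travelled 49 mm and is fully open. The tab centre is (0.4718,0.1046). Moving over the tab with the jaws closed.

Call:
move_arm(
  commands=[
    [[0,0,-2.3,0],[0,0,-2.5,0],[0,0,-2.5,0],[0,0,-2.5,0],[0,0,-2.4,0],[1.5,0,0,0],[2,0,0,0],[1.3,0,0,0]],
  ],
  jaw=0,
)

```text
clock: 9.85
tool_pos: [0.4686, 0.1042, 0.0869]
orientation: [105.2, 89.9, -157.6]
force: [-0.5, 0.1, -0.7]
opening: 0.0004
```

Call:
move_arm(
  commands=[
    [[0.4,0,0,0],[0.2,0,0,0],[0.2,0,0,0],[0.2,0,0,0],[0.2,0,0,0],[0.2,0,0,0],[0.1,0,0,0],[0,0,0,0]],
  ],
)

```text
clock: 10.65
tool_pos: [0.4699, 0.1048, 0.0745]
orientation: [-141.3, 90.0, -44.0]
force: [-1.4, -2.4, 3.5]
opening: 0.0004
```

```bash
cat >> h.py <<'E'
def bin_state(ref=None):
    """scene view: bin tilt from rear tab, steel socket pixels in bin frame"""
    im,d,K,T=shot('scene');P=cloud(d,K,T);hsv=cv2.cvtColor(im,cv2.COLOR_RGB2HSV)
    c,s=np.cos(np.radians(7.3)),np.sin(np.radians(7.3))
    B=(P-np.array([.566,.1167,.11]))@np.array([[c,s,0],[-s,c,0],[0,0,1]]).T
    m=(cv2.inRange(hsv,np.array((8,150,120)),np.array((18,255,255)))>0)&(B[...,0]>.06)&(B[...,0]<.125)&(abs(B[...,1])<.03)&(B[...,2]>-.03)
    q=B[m];th=np.arctan2(np.median(q[:,2]),np.median(q[:,0])) if len(q) else np.nan
    R2=np.array([[np.cos(th),0,np.sin(th)],[0,1,0],[-np.sin(th),0,np.cos(th)]])
    F=B@R2.T
    lum=hsv[...,2].astype(int)
    def ext(y): 
        w=(abs(F[...,1]-y)<.006)&(F[...,2]>.03)&(F[...,2]<.043)&(abs(F[...,0])<.071)
        x=F[w][:,0]; return (len(x),np.percentile(x,[3,97]).round(3)) if len(x)>5 else None
    print('tilt %.3f n%d'%(th,len(q)),'steel',ext(-.03),'sleeved',ext(.03),'t',get_obs()['clock'],'tcp',get_obs()['tool_pos'].round(4));return im
E
python3 - <<'E'
from h import *
print(get_obs()['force'],get_obs()['opening']);im=bin_state();save('s2',im)
E
```

```text
[-1.4463837  -2.35097028  3.50844508] 0.00040886113107933874
tilt 0.089 n164 steel (81, array([-0.006,  0.061])) sleeved (86, array([-0.004,  0.063])) t 10.7 tcp [0.4698 0.1048 0.0745]
```

Call:
move_arm(
  commands=[
    [[0.15,0,0,0],[0.15,0,0,0],[0.15,0,0,0],[0.15,0,0,0],[0.15,0,0,0],[0.15,0,0,0],[0.15,0,0,0],[0,0,0,0]],
  ],
)

```text
clock: 11.5
tool_pos: [0.471, 0.1054, 0.0643]
orientation: [-81.2, 89.9, 16.1]
force: [1.2, -1.9, 4.2]
opening: 0.0002
```

```bash
python3 -c "
from h import *
bin_state()"
```

```text
tilt 0.207 n157 steel (79, array([-0.004,  0.061])) sleeved (79, array([-0.005,  0.063])) t 11.55 tcp [0.471  0.1054 0.0643]
```

Call:
move_arm(
  commands=[
    [[0.1,0,0,0],[0.05,0,0,0],[0.05,0,0,0],[0.05,0,0,0],[0.05,0,0,0],[0.05,0,0,0],[0.05,0,0,0],[0.0,0,0,0]],
  ],
)

```text
clock: 12.35
tool_pos: [0.4713, 0.1057, 0.0604]
orientation: [-75.2, 89.8, 22.1]
force: [1.8, -1.0, 5.6]
opening: 0.0006
```

```bash
python3 -c "
from h import *
bin_state();print(get_obs()['force'])"
```

```text
tilt 0.247 n160 steel (77, array([-0.006,  0.062])) sleeved (72, array([-0.005,  0.061])) t 12.4 tcp [0.4713 0.1057 0.0604]
[ 0.90348482 -1.61877422  6.42839016]
```

Call:
move_arm(
  commands=[
    [[0.05,0,0,0],[0.05,0,0,0],[0.05,0,0,0],[0.05,0,0,0],[0.05,0,0,0],[0.05,0,0,0],[0.05,0,0,0],[0.0,0,0,0]],
  ],
)

```text
clock: 13.2
tool_pos: [0.4715, 0.106, 0.057]
orientation: [-71.6, 89.8, 25.6]
force: [0.8, -0.6, 6.6]
opening: 0.0002
```

```bash
python3 -c "
from h import *
bin_state();print(get_obs()['force'])"
```

```text
tilt 0.290 n163 steel (73, array([-0.006,  0.062])) sleeved (73, array([-0.006,  0.063])) t 13.25 tcp [0.4714 0.1059 0.0569]
[ 1.92414789 -0.9853948   5.75885073]
```

Call:
move_arm(
  commands=[
    [[0.05,0,0,0],[0.05,0,0,0],[0.05,0,0,0],[0.05,0,0,0],[0.05,0,0,0],[0.05,0,0,0],[0.05,0,0,0],[0.0,0,0,0]],
  ],
)

```text
clock: 14.05
tool_pos: [0.4714, 0.1061, 0.0534]
orientation: [-69.8, 89.8, 27.4]
force: [0.6, -0.5, 6.3]
opening: 0.0003
```

```bash
python3 -c "
from h import *
bin_state();print(get_obs()['force'])"
```

```text
tilt 0.320 n154 steel (72, array([-0.005,  0.061])) sleeved (68, array([-0.006,  0.061])) t 14.1 tcp [0.4714 0.106  0.0534]
[ 1.50452721 -0.69334662  6.36606817]
```

Call:
move_arm(
  commands=[
    [[0.05,0,0,0],[0.05,0,0,0],[0.05,0,0,0],[0.05,0,0,0],[0.05,0,0,0],[0.05,0,0,0],[0.05,0,0,0],[0.0,0,0,0]],
  ],
)

```text
clock: 14.9
tool_pos: [0.4713, 0.106, 0.0499]
orientation: [-68.7, 89.8, 28.5]
force: [1.1, 0.9, 5.6]
opening: 0.0003
```

```bash
python3 -c "
from h import *
bin_state();print(get_obs()['force'])"
```

```text
tilt 0.359 n153 steel (76, array([-0.009,  0.057])) sleeved (64, array([-0.003,  0.062])) t 14.95 tcp [0.4713 0.106  0.0498]
[ 1.51516468 -0.14303877  4.13807019]
```

Call:
move_arm(
  commands=[
    [[0.05,0,0,0],[0.05,0,0,0],[0.05,0,0,0],[0.05,0,0,0],[0.05,0,0,0],[0.0,0,0,0],[0.0,0,0,0]],
  ],
)

```text
clock: 15.65
tool_pos: [0.4703, 0.1055, 0.0468]
orientation: [-62.4, 89.9, 34.8]
force: [-0.0, -0.2, 3.8]
opening: 0.0002
```

```bash
python3 -c "
from h import *
bin_state();print(get_obs()['force'])"
```

```text
tilt 0.393 n148 steel (64, array([-0.065,  0.005])) sleeved (65, array([-0.008,  0.062])) t 15.7 tcp [0.4702 0.1054 0.0467]
[-0.19413261  0.09226791  4.58281185]
```

The steel socket has slid to the lip: its extent moved from (−0.006,0.062) to (−0.065,0.005) in bin x. The tilt is about 0.39 rad and the sleeved socket is unchanged at the rear. I'll lift off and go above the steel socket.

```bash
python3 -c "
from h import *
go((.535,.0818,.20),97.3)"
```

```text
jaw heading now 97.2
(np.float64(-0.001), np.float64(-0.1), 'J6->-119?', [-15.33, -6.15, -3.15], 'old-axes', [-15.33, -6.15, -3.15])
(np.float64(3.14), np.float64(179.9), 'J6->61?', [-15.33, 6.15, 3.15], 'old-axes', [-15.33, -6.15, -3.15])
```

Call:
move_arm(
  commands=[
    [[-1,0,0,0],[-3,0,0,0],[-4,0,0,0],[-4,0,0,0],[-3.3,-1,0,0],[0,-2.6,-1.6,0],[0,-2.55,-1.55,0],[0,0,0,0]],
  ],
  jaw=0,
)

```text
clock: 16.5
tool_pos: [0.5362, 0.0802, 0.1992]
orientation: [122.6, 89.9, -140.3]
force: [-0.7, 0.1, -0.7]
opening: 0.0005
```

Call:
move_arm(
  commands=[
    [[0,0,0,0],[0,0,0,0],[0,0,0,0],[0,0,0,0]],
  ],
  jaw=7,
)

```text
clock: 16.9
tool_pos: [0.5342, 0.0817, 0.1996]
orientation: [-49.0, 90.0, 48.2]
force: [0.1, 0.1, 0.3]
opening: 0.0268
```

```bash
python3 - <<'E'
from h import *
print(get_obs()['force']);bin_state()
im,d,K,T=shot('wrist');save('w4',im);np.savez('w4',im=im,d=d,K=K,T=T)
P=cloud(d,K,T);c,s=np.cos(np.radians(7.3)),np.sin(np.radians(7.3));th=.393
B=(P-np.array([.566,.1167,.11]))@np.array([[c,s,0],[-s,c,0],[0,0,1]]).T
F=B@np.array([[np.cos(th),0,np.sin(th)],[0,1,0],[-np.sin(th),0,np.cos(th)]]).T
ok=P[...,2]<.175
for xs in ((-.06,-.05),(-.04,-.03),(-.02,-.01)):
    w=ok&(F[...,0]>xs[0])&(F[...,0]<xs[1]);q=F[w]
    b=np.digitize(q[:,1],np.arange(-.08,.085,.004))
    print(xs,[(int(-82+4*k),int(1000*np.median(q[b==k,2]))) for k in sorted(set(b))])
w=ok&(abs(F[...,0]+.035)<.03)&(F[...,2]>.027)&(F[...,1]<0);q=F[w];print(len(q),q.min(0).round(4),q.max(0).round(4),np.percentile(q,[2,50,98],axis=0).round(4).tolist())
E
```

```text
[0.08366277 0.06697959 0.26325362]
tilt 0.386 n144 steel (61, array([-0.065,  0.002])) sleeved (59, array([-0.005,  0.063])) t 16.95 tcp [0.5343 0.0816 0.1996]
(-0.06, -0.05) [(-82, -94), (-74, 26), (-70, 8), (-66, 1), (-62, 0), (-58, 0), (-54, 1), (-50, 0), (-46, 27), (-42, 32), (-38, 36), (-34, 38), (-30, 38), (-26, 38), (-22, 36), (-18, 34), (-14, 29), (-10, 0), (-6, 1), (-2, 0), (2, 1), (6, 0), (10, 0), (14, 1), (18, 6), (22, 5), (26, 1), (30, 1), (34, 0), (38, 1), (42, 7), (46, 1), (50, 1), (54, 0), (58, 0), (62, 1), (66, 1), (70, 1), (74, 17), (86, -94)]
(-0.04, -0.03) [(-82, -103), (-74, 26), (-70, 2), (-66, 1), (-62, 1), (-58, 1), (-54, 0), (-50, 0), (-46, 27), (-42, 32), (-38, 35), (-34, 37), (-30, 38), (-26, 37), (-22, 36), (-18, 33), (-14, 28), (-10, 1), (-6, 1), (-2, 1), (2, 0), (6, 1), (10, 1), (14, 1), (18, 7), (22, 5), (26, 0), (30, 0), (34, 1), (38, 1), (42, 6), (46, 4), (50, 1), (54, 0), (58, 1), (62, 0), (66, 0), (70, 1), (74, 18), (86, -101)]
(-0.02, -0.01) [(-82, -111), (-74, 46), (-70, 18), (-66, 1), (-62, 0), (-58, 1), (-54, 1), (-50, 0), (-46, 28), (-42, 33), (-38, 36), (-34, 38), (-30, 38), (-26, 38), (-22, 36), (-18, 34), (-14, 30), (-10, 0), (-6, 0), (-2, 1), (2, 1), (6, 1), (10, 0), (14, 1), (18, 6), (22, 4), (26, 1), (30, 1), (34, 1), (38, 1), (42, 6), (46, 1), (50, 0), (54, 0), (58, 0), (62, 1), (66, 1), (70, 1), (74, 29), (78, 44), (86, -110)]
2664 [-0.0649 -0.0741  0.027 ] [-0.0051 -0.0128  0.0482] [[-0.0636, -0.0722, 0.028], [-0.0333, -0.0304, 0.0366], [-0.0061, -0.0138, 0.0455]]
```

View pics/w4.png

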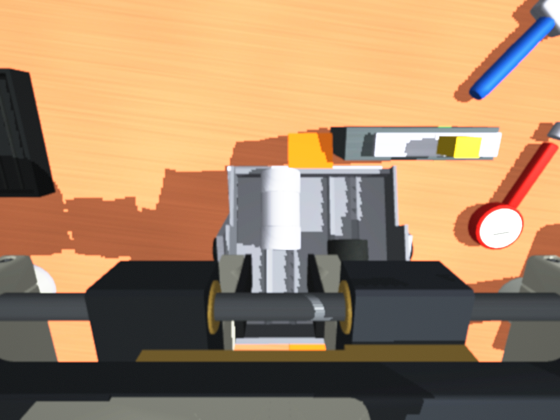

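The wrist view shows the steel socket at the lip (cols 260–300, rows 168–248) and the sleeved one at the back (350,250). The depth profile matches my bin model, with the floor at 0 and the socket top at 38 mm at y = −30. The cradle ridges are only 7 mm high. I'll set the opening to 42 mm and go down.

Call:
move_arm(
  commands=[
    [[1,0.4,0.07,0],[2,0,0,0],[1,0,0,0],[0,0,0,0]],
  ],
  jaw=4.3,
)

```text
clock: 17.4
tool_pos: [0.5292, 0.0811, 0.1575]
orientation: [106.2, 89.8, -156.6]
force: [-0.5, -0.3, 0.2]
opening: 0.0431
```

```bash
python3 -c "
from h import *
print(get_obs()['opening']);go((.5301,.0818,.078),97.3)"
```

```text
0.043055905193887765
jaw heading now 97.2
(np.float64(-0.002), np.float64(-0.1), 'J6->-113?', [7.95, -0.12, 0.07], 'old-axes', [7.95, -0.12, 0.07])
(np.float64(3.14), np.float64(179.9), 'J6->67?', [7.95, 0.12, -0.07], 'old-axes', [7.95, -0.12, 0.07])
```

Call:
move_arm(
  commands=[
    [[1.5,0,0,0],[1.5,0,0,0],[1.5,0,0,0],[1.5,0,0,0],[1,0,0,0],[0.7,0,0,0],[0.4,0,0,0],[0,0,0,0]],
  ],
)

```text
clock: 18.2
tool_pos: [0.5306, 0.0815, 0.0782]
orientation: [121.5, 90.0, -141.3]
force: [-0.0, 0.1, -0.9]
opening: 0.0431
```

```bash
python3 -c "
from h import *
print(get_obs()['force']);bin_state();go((.5301,.0818,.078),97.3)"
```

```text
[-0.04031835  0.10195462 -0.89953055]
tilt 0.380 n146 steel (13, array([-0.008,  0.046])) sleeved (56, array([0.002, 0.061])) t 18.25 tcp [0.5308 0.0816 0.0786]
jaw heading now 97.2
(np.float64(-0.001), np.float64(-0.1), 'J6->-113?', [0.06, 0.07, 0.03], 'old-axes', [0.06, 0.07, 0.03])
(np.float64(3.14), np.float64(179.9), 'J6->67?', [0.06, -0.07, -0.03], 'old-axes', [0.06, 0.07, 0.03])
```

Call:
move_arm(
  commands=[
    [[0,0,0,0],[0,0,0,0],[0,0,0,0],[0,0,0,0],[0,0,0,0]],
  ],
  jaw=2.5,
)

```text
clock: 18.75
tool_pos: [0.531, 0.0818, 0.0789]
orientation: [-73.2, 89.9, 24.0]
force: [-1.1, 1.3, 5.2]
opening: 0.0335
```

Call:
move_arm(
  commands=[
    [[-0.5,0,0,0],[-1,0,0,0],[-1.5,0,0,0],[-2,0,0,0],[-2,0,0,0],[-2,0,0,0],[-2,0,0,0],[-1,0,0,0]],
  ],
)

```text
clock: 19.55
tool_pos: [0.5311, 0.0816, 0.2005]
orientation: [-76.9, 89.9, 20.3]
force: [-0.2, -0.7, -1.9]
opening: 0.0338
```

```bash
python3 - <<'E'
from h import *
o=get_obs();print(o['force'],o['opening'],o['tool_pos']);bin_state()
# tray from initial views
for n in('scene','side'):
    z=np.load(n+'.npz');im,d,K,T=z['im'],z['d'],z['K'],z['T'];P=cloud(d,K,T)
    hsv=cv2.cvtColor(im,cv2.COLOR_RGB2HSV);w=(hsv[...,2]<75)&(abs(P[...,0]-.513)<.1)&(abs(P[...,1]+.275)<.1)
    q=P[w&(P[...,2]>.021)&(P[...,2]<.035)];r=cv2.minAreaRect(q[:,:2].astype(np.float32));f=P[w&(P[...,2]<.013)&(P[...,2]>.002)]
    print(n,len(q),r,q[:,2].max(),np.median(f,0))
go((.515,-.275,.19),97.4)
im,d,K,T=shot('wrist');L=1000*((cloud(d,K,T)-o['tool_pos'])@Ttool(o)[:3,:3]);m=(abs(L[...,2])<14)&(L[...,0]>-70)&(L[...,0]<20);q=L[m];save('w5',im)
for a in range(-40,50,6):
    t=q[(q[:,1]>=a)&(q[:,1]<a+6)]
    if len(t)>4:print(a,len(t),np.percentile(t[:,0],[5,50,95]).round(1))
E
```

```text
[-0.17801688 -0.67747579 -1.88062068] 0.03383569339421667 [0.531094   0.08155189 0.20054219]
tilt 0.390 n143 steel None sleeved (65, array([-0.003,  0.065])) t 19.6 tcp [0.5316 0.0817 0.2014]
scene 289 ((0.516083836555481, -0.27561017870903015), (0.14141833782196045, 0.12763726711273193), 7.395981311798096) 0.034060362826427326 [ 0.51150881 -0.27419764  0.00594472]
side 235 ((0.5111210346221924, -0.2718644142150879), (0.1381540149450302, 0.13776659965515137), 7.40545129776001) 0.03302773723462682 [ 0.51589253 -0.28131485  0.00671204]
jaw heading now 97.2
(np.float64(-0.003), np.float64(-0.2), 'J6->-113?', [1.1, 6.25, -35.16], 'old-axes', [1.1, 6.14, -35.18])
(np.float64(3.138), np.float64(179.8), 'J6->67?', [1.1, -6.25, 35.16], 'old-axes', [1.1, 6.14, -35.18])
-28 328 [-66.9 -64.1 -59.8]
-22 808 [-66.2 -63.5 -58.2]
-16 564 [-63.9 -61.8 -58.5]
-4 212 [-55.8 -53.  -48.8]
2 748 [-55.5 -53.1 -47.7]
8 740 [-53.2 -50.5 -45.1]
14 723 [-50.6 -48.  -42.9]
20 696 [-48.5 -46.1 -40.9]
26 730 [-46.3 -43.6 -38.6]
32 685 [-43.7 -41.3 -36.6]
38 51 [-42.2 -41.  -39.3]
```

The steel socket is held (33.8 mm opening, socket sloped about 0.36 rad front-down) and the bin is still at 0.39. Moving over the tray.

Call:
move_arm(
  commands=[
    [[-0.5,0.2,-2,0],[-0.5,0.5,-4,0],[0,0.5,-4.5,0],[0,0.5,-4.7,0],[0,0.5,-4.7,0],[0,0.5,-4.7,0],[0,0.5,-4.5,0],[0,0.3,-4,0]],
  ],
)

```text
clock: 20.45
tool_pos: [0.5363, -0.2532, 0.2069]
orientation: [66.0, 89.9, 163.2]
force: [0.0, 0.7, -1.9]
opening: 0.0336
```

Call:
move_arm(
  commands=[
    [[0,0,-1.5,0],[0,0,0,0],[0,0,0,0]],
  ],
)

```text
clock: 20.75
tool_pos: [0.5387, -0.2659, 0.2071]
orientation: [60.2, 89.9, 157.3]
force: [-0.5, 0.7, -1.8]
opening: 0.0339
```

```bash
python3 - <<'E'
from h import *
o=get_obs();print(o['force'],o['opening'],o['tool_pos'],o['clock'])
im,d,K,T=shot('wrist');save('w6',im);np.savez('w6',im=im,d=d,K=K,T=T);P=cloud(d,K,T)
hsv=cv2.cvtColor(im,cv2.COLOR_RGB2HSV)
w=(hsv[...,2]<80)&(abs(P[...,0]-.513)<.1)&(abs(P[...,1]+.275)<.1)
for lo,hi in((.02,.034),(.002,.034)):
    q=P[w&(P[...,2]>lo)&(P[...,2]<hi)];print(len(q),cv2.minAreaRect(q[:,:2].astype(np.float32)),q.min(0).round(3),q.max(0).round(3))
E
```

```text
[-0.5208933   0.65098048 -1.77674007] 0.03387972892564834 [ 0.53865688 -0.26587457  0.20706549] 20.75
1521 ((0.5133745670318604, -0.27400344610214233), (0.13583676517009735, 0.12762849032878876), 7.151869297027588) [ 0.438 -0.345  0.02 ] [ 0.588 -0.203  0.032]
11296 ((0.5133745670318604, -0.27400344610214233), (0.13583676517009735, 0.12762849032878876), 7.151869297027588) [ 0.438 -0.345  0.004] [ 0.588 -0.203  0.032]
```

View pics/w6.png

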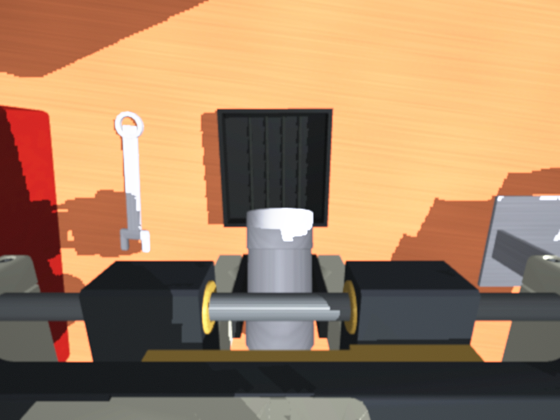

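The wrist view shows the tray (cols 218–332, rows 110–226) aligned with the socket in the jaws, with clear ribs. The tray centre is about (0.5145,−0.2745). Lowering over it.

```bash
python3 -c "
from h import *
go((.5145,-.2745,.01),97.2)"
```

```text
jaw heading now 97.2
(np.float64(0.0), np.float64(0.0), 'J6->-75?', [19.75, 2.51, -0.62], 'old-axes', [19.75, 2.51, -0.62])
(np.float64(-3.141), np.float64(-180.0), 'J6->-255?', [19.75, -2.51, 0.62], 'old-axes', [19.75, 2.51, -0.62])
```

Call:
move_arm(
  commands=[
    [[1,1.3,-0.3,0],[3,1.21,-0.32,0],[3,0,0,0],[3,0,0,0],[3,0,0,0],[3,0,0,0],[2,0,0,0],[1,0,0,0]],
  ],
)

```text
clock: 21.6
tool_pos: [0.5142, -0.2738, 0.0165]
orientation: [66.4, 89.8, 163.7]
force: [-1.0, 0.5, -1.0]
opening: 0.0336
```

Call:
move_arm(
  commands=[
    [[0.4,0,0,0],[0.3,0,0,0],[0.3,0,0,0],[0.2,0,0,0],[0,0,0,0]],
  ],
)

```text
clock: 22.1
tool_pos: [0.5154, -0.2755, 0.0067]
orientation: [-104.1, 90.0, -6.9]
force: [0.6, -0.9, -2.2]
opening: 0.0337
```

Call:
move_arm(
  commands=[
    [[0.2,0,0,0],[0.1,0,0,0],[0.1,0,0,0],[0,0,0,0]],
  ],
)

```text
clock: 22.5
tool_pos: [0.515, -0.2754, 0.0022]
orientation: [69.6, 90.0, 166.8]
force: [-0.1, 0.2, -2.2]
opening: 0.034
```

Call:
move_arm(
  commands=[
    [[0.1,0,0,0],[0.1,0,0,0],[0.1,0,0,0],[0.1,0,0,0],[0.1,0,0,0],[0,0,0,0]],
  ],
)

```text
clock: 23.1
tool_pos: [0.5163, -0.2756, -0.0019]
orientation: [-115.3, 89.9, -18.1]
force: [1.6, 0.4, 4.9]
opening: 0.0336
```

Call:
move_arm(
  commands=[
    [[0.1,0,0,0],[0.1,0,0,0],[0.1,0,0,0],[0,0,0,0]],
  ],
)

```text
clock: 23.5
tool_pos: [0.5178, -0.2756, -0.0043]
orientation: [-109.5, 89.7, -12.2]
force: [2.7, 3.0, 6.2]
opening: 0.0335
```

Call:
move_arm(
  commands=[
    [[0.1,0,0,0],[0.1,0,0,0],[0.1,0,0,0],[0.1,0,0,0],[0,0,0,0]],
  ],
)

```text
clock: 24.0
tool_pos: [0.5178, -0.2754, -0.0084]
orientation: [-106.9, 89.7, -9.6]
force: [4.2, 3.5, 6.5]
opening: 0.0338
```

Call:
move_arm(
  commands=[
    [[0.1,0,0,0],[0.1,0,0,0],[0.1,0,0,0],[0,0,0,0]],
  ],
)

```text
clock: 24.4
tool_pos: [0.5175, -0.2753, -0.0116]
orientation: [-105.4, 89.8, -8.1]
force: [2.8, 3.4, 5.2]
opening: 0.0338
```

```bash
cat > sock.py <<'E'
from h import *
o=get_obs();print(o['force'],o['tool_pos'])
im,d,K,T=shot('wrist');P=cloud(d,K,T);hsv=cv2.cvtColor(im,cv2.COLOR_RGB2HSV)
c,s=np.cos(np.radians(7.3)),np.sin(np.radians(7.3))
for n in('wrist','scene'):
    if n=='scene': im,d,K,T=shot(n);P=cloud(d,K,T)
    G=1000*((P-np.array([.5145,-.2745,.005]))@np.array([[c,s,0],[-s,c,0],[0,0,1]]).T)
    q=G[(abs(G[...,1])<6)&(abs(G[...,0])<58)&(G[...,2]<70)]
    for a in range(-60,60,10):
        t=q[(q[:,0]>=a)&(q[:,0]<a+10)]
        if len(t)>4: print(n,a,len(t),np.median(t[:,2]).round(1),end='; ')
    print()
E
python3 sock.py
```

```text
[2.84361621 3.42164326 5.18648246] [ 0.51749412 -0.27527143 -0.01159116]
wrist -60 322 1.3; wrist -50 389 1.3; wrist -40 888 15.0; wrist -30 547 37.5; wrist -20 505 38.1; wrist -10 485 38.4; wrist 0 47 38.5; wrist 10 197 40.4; wrist 20 431 41.0; wrist 30 89 41.3; 
scene 0 6 36.4; scene 10 7 36.6; scene 20 13 38.5; scene 30 31 27.2; scene 40 13 0.9; scene 50 10 -1.5;
```

Call:
move_arm(
  commands=[
    [[0.1,0,0,0],[0.1,0,0,0],[0,0,0,0]],
  ],
)

```text
clock: 24.8
tool_pos: [0.5179, -0.2753, -0.0133]
orientation: [-105.8, 89.7, -8.5]
force: [3.0, 4.0, 6.6]
opening: 0.0337
```

Call:
move_arm(
  commands=[
    [[0.1,0,0,0],[0,0,0,0]],
  ],
)

```text
clock: 25.0
tool_pos: [0.518, -0.2753, -0.0136]
orientation: [-107.1, 89.7, -9.8]
force: [0.7, 6.6, 12.9]
opening: 0.0333
```

```bash
python3 sock.py
```

```text
[ 0.69717092  6.55295441 12.89898799] [ 0.51796706 -0.27525387 -0.013626  ]
wrist -60 328 1.2; wrist -50 400 1.3; wrist -40 931 13.7; wrist -30 525 37.5; wrist -20 497 37.5; wrist -10 482 37.0; wrist 0 54 36.9; wrist 10 162 37.6; wrist 20 403 38.0; wrist 30 151 38.0; 
scene 0 9 36.9; scene 10 7 37.9; scene 20 12 36.4; scene 30 22 32.3; scene 40 21 5.6; scene 50 9 -1.3;
```

The socket is flat: its top is 37–38 mm above the tray floor along its whole length, and the force rose to 13 N. Easing off and releasing.

Call:
move_arm(
  commands=[
    [[-0.1,0,0,0],[-0.05,0,0,0]],
  ],
)

```text
clock: 25.3
tool_pos: [0.5167, -0.2753, -0.0133]
orientation: [-104.7, 89.8, -7.5]
force: [3.1, 2.8, 3.5]
opening: 0.0334
```

Call:
move_arm(
  commands=[
    [[0,0,0,0],[0,0,0,0],[0,0,0,0],[0,0,0,0]],
  ],
  jaw=4.6,
)

```text
clock: 25.7
tool_pos: [0.5146, -0.2755, -0.0146]
orientation: [75.9, 89.9, 173.0]
force: [0.4, 0.2, -0.3]
opening: 0.0461
```

Call:
move_arm(
  commands=[
    [[-0.5,0,0,0],[-1,0,0,0],[-2,0,0,0],[-3,0,0,0],[-3,0,0,0],[-3,0,0,0],[-4,0,0,0],[-4,0,0,0]],
  ],
)

```text
clock: 26.5
tool_pos: [0.5147, -0.2754, 0.1933]
orientation: [-119.3, 90.0, -22.1]
force: [0.9, -0.1, 0.1]
opening: 0.0461
```

```bash
python3 sock.py; python3 -c "
from h import *
bin_state();go((.6622,.129,.24),97.2)"
```

```text
[ 0.90156604 -0.1406415   0.06308233] [ 0.51465176 -0.27537581  0.19329042]
wrist -60 69 1.4; wrist -50 81 1.4; wrist -40 133 2.6; wrist -30 99 37.4; wrist -20 96 37.3; wrist -10 89 36.8; wrist 0 83 36.8; wrist 10 88 36.9; wrist 20 83 37.2; wrist 30 57 37.5; wrist 50 59 1.4; 
scene -60 12 1.0; scene -30 13 35.0; scene -20 10 36.1; scene -10 14 34.8; scene 0 15 35.8; scene 10 12 34.9; scene 20 14 34.4; scene 30 31 26.3; scene 40 13 2.6; scene 50 10 0.1; 
tilt 0.383 n146 steel None sleeved (65, array([-0.007,  0.065])) t 26.65 tcp [ 0.5169 -0.276   0.1952]
jaw heading now 97.2
(np.float64(0.0), np.float64(0.0), 'J6->-74?', [-4.45, -19.52, 38.35], 'old-axes', [-4.45, -19.54, 38.34])
(np.float64(-3.141), np.float64(-180.0), 'J6->-254?', [-4.45, 19.52, -38.35], 'old-axes', [-4.45, -19.54, 38.34])
```

The socket lies flat in the tray and the bin is unchanged. Before pressing the rear tab, I'll check for obstacles around it.

```bash
python3 - <<'E'
from h import *
c,s=np.cos(np.radians(7.3)),np.sin(np.radians(7.3))
for n in('scene','side'):
    z=np.load(n+'.npz');P=cloud(z['d'],z['K'],z['T'])
    G=1000*((P-np.array([.6632,.1292,0]))@np.array([[c,s,0],[-s,c,0],[0,0,1]]).T)
    for lo in(60,100,165):
        w=(abs(G[...,0])<130)&(abs(G[...,1])<260)&(G[...,2]>lo)&(G[...,2]<400)&~((G[...,0]<22)&(abs(G[...,1]-0)<90))
        k,l,st,ce=cv2.connectedComponentsWithStats(w.astype(np.uint8))
        for i in range(1,k):
            if st[i,4]>6: q=G[l==i];print(n,lo,st[i,4],ce[i].round(),q.min(0).round(),q.max(0).round())
E
```

```text
scene 60 264 [406. 205.] [ 74. 127.  60.] [129. 186.  83.]
scene 60 20 [304. 211.] [-106.  -95.   99.] [-85. -90. 121.]
scene 100 19 [304. 211.] [-106.  -95.  103.] [-85. -90. 121.]
side 60 36 [240. 260.] [-110.   90.   99.] [-89.  97. 125.]
side 60 332 [164. 276.] [ 70. 130.  60.] [129. 188.  81.]
side 100 34 [240. 260.] [-110.   90.  101.] [-89.  97. 125.]
```

Call:
move_arm(
  commands=[
    [[-2,-1,2,0],[-1.5,-2,4,0],[-1,-2,4,0],[0,-2,4,0],[0,-2,4,0],[0,-2,4,0],[0,-2,4,0],[0,-2,4,0]],
  ],
  jaw=0,
)

```text
clock: 27.45
tool_pos: [0.6261, 0.0427, 0.2356]
orientation: [93.6, 90.0, -169.2]
force: [1.2, -1.3, -0.0]
opening: 0.0006
```

Call:
move_arm(
  commands=[
    [[0,-2,4,0],[0,-2,3,0],[0,-0.5,1,0],[0,0,0,0],[0,0,0,0]],
  ],
)

```text
clock: 27.95
tool_pos: [0.6603, 0.1255, 0.2354]
orientation: [106.8, 89.9, -156.0]
force: [0.2, -0.8, -0.1]
opening: 0.0006
```

```bash
python3 -c "
from h import *
print(get_obs()['tool_pos'],get_obs()['opening']);bin_state();go((.6632,.1292,.13),97.3)"
```

```text
[0.66034511 0.12547865 0.23536679] 0.0006117134394669214
tilt 0.387 n145 steel None sleeved None t 28.0 tcp [0.6604 0.1251 0.2358]
jaw heading now 97.2
(np.float64(-0.002), np.float64(-0.1), 'J6->-110?', [10.58, -0.34, 0.38], 'old-axes', [10.58, -0.34, 0.38])
(np.float64(3.139), np.float64(179.9), 'J6->70?', [10.58, 0.34, -0.38], 'old-axes', [10.58, -0.34, 0.38])
```

Call:
move_arm(
  commands=[
    [[2,-0.34,0.38,0],[3,0,0,0],[2.5,0,0,0],[2,0,0,0],[0.8,0,0,0],[0.3,0,0,0],[0.2,0,0,0],[0.2,0,0,0]],
  ],
)

```text
clock: 28.8
tool_pos: [0.6646, 0.1302, 0.1272]
orientation: [-79.1, 89.9, 18.1]
force: [-0.2, -0.1, 3.4]
opening: 0.0002
```

Call:
move_arm(
  commands=[
    [[0.2,0,0,0],[0.3,0,0,0],[0.3,0,0,0],[0.3,0,0,0],[0.3,0,0,0],[0.3,0,0,0],[0.3,0,0,0],[0.3,0,0,0]],
  ],
)

```text
clock: 29.6
tool_pos: [0.6638, 0.1303, 0.1025]
orientation: [110.6, 90.0, -152.2]
force: [1.2, 0.7, 4.0]
opening: 0.0005
```

Call:
move_arm(
  commands=[
    [[0.3,0,0,0],[0.3,0,0,0],[0.3,0,0,0],[0.3,0,0,0],[0.2,0,0,0],[0,0,0,0]],
  ],
)

```text
clock: 30.2
tool_pos: [0.6633, 0.1301, 0.0882]
orientation: [98.1, 89.9, -164.7]
force: [0.5, 0.2, 0.8]
opening: 0.0001
```

```bash
python3 -c "
from h import *
print(get_obs()['tool_pos'],get_obs()['force']);bin_state()"
```

```text
[0.6633494  0.1301035  0.08819729] [0.48487847 0.17956287 0.80677201]
tilt nan n0 steel None sleeved None t 30.25 tcp [0.6632 0.1301 0.0882]
```

Call:
move_arm(
  commands=[
    [[0.1,0,0,0],[0.1,0,0,0],[0.1,0,0,0],[0.1,0,0,0],[0,0,0,0]],
  ],
)

```text
clock: 30.75
tool_pos: [0.6635, 0.1301, 0.0845]
orientation: [95.7, 90.0, -167.1]
force: [-0.2, -0.5, 1.2]
opening: 0.0004
```

Call:
move_arm(
  commands=[
    [[0.1,0,0,0],[0.1,0,0,0],[0,0,0,0]],
  ],
)

```text
clock: 31.05
tool_pos: [0.6638, 0.1302, 0.0836]
orientation: [-142.2, 90.0, -45.0]
force: [-4.4, -0.7, 8.5]
opening: 0.0005
```

Call:
move_arm(
  commands=[
    [[0.1,0,0,0],[0.1,0,0,0],[0,0,0,0]],
  ],
)

```text
clock: 31.35
tool_pos: [0.6638, 0.1302, 0.0835]
orientation: [-106.0, 89.9, -8.7]
force: [-8.6, -0.3, 18.4]
opening: 0.0005
```

Call:
move_arm(
  commands=[
    [[-1,0,0,0],[-3,0,0,0],[-4,0,0,0],[-4,0,0,0],[-4,0,0,0],[-2,0,0,0]],
  ],
)

```text
clock: 31.95
tool_pos: [0.6653, 0.1305, 0.2652]
orientation: [-80.4, 89.7, 16.8]
force: [0.6, -1.0, 0.2]
opening: 0.0003
```

```bash
python3 - <<'E'
from h import *
print(get_obs()['force']);im=bin_state();im2,d,K,T=shot('side')
P=cloud(d,K,T);c,s=np.cos(np.radians(7.3)),np.sin(np.radians(7.3))
hsv=cv2.cvtColor(im2,cv2.COLOR_RGB2HSV);m=(cv2.inRange(hsv,np.array((8,170,100)),np.array((17,255,255)))>0)
B=(P-np.array([.566,.1167,.11]))@np.array([[c,s,0],[-s,c,0],[0,0,1]]).T
for sg in(-1,1):
    q=B[m&(B[...,0]*sg>.075)&(B[...,0]*sg<.12)&(abs(B[...,1])<.025)];print(sg,len(q),np.median(q,0).round(4) if len(q) else '')
y=(cv2.inRange(hsv,np.array((21,120,60)),np.array((33,255,255)))>0)&(P[...,2]>.1)&(P[...,2]<.15)&(abs(B[...,0])<.12);print('grip',np.median(B[y],0).round(3),y.sum())
a=np.hstack([im[130:300,170:370],im2[130:300,190:390]]);save('end',cv2.resize(a,(800,340),interpolation=cv2.INTER_CUBIC))
E
```

```text
[ 0.55348888 -0.99547096  0.20622086]
tilt -0.000 n150 steel None sleeved (75, array([-0.005,  0.064])) t 32.0 tcp [0.6661 0.1306 0.2676]
-1 175 [-0.0965  0.002   0.0003]
1 67 [ 0.1047  0.0039 -0.0003]
grip [0.054 0.5   0.03 ] 3511
```

View pics/end.png

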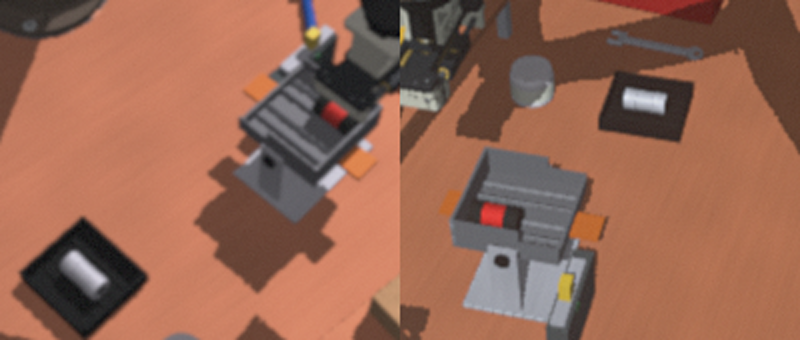

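The bin is level (tilt 0.000, both tabs at z = 0.110). The steel socket lies flat in the tray, the sleeved socket is at the back, the latch is open and the arm is clear.

```bash
python3 -c "
from h import *
print(close_job())"
```

```text
the job is handed in; nothing more can be done
None
```

The job is done and handed in at about 32 s on the robot's clock, within the 72 s limit.

1. **Latch:** I slid it about 49 mm to its end stop. The force there rose to 24 N with no further motion.
2. **Tipping:** I tipped the bin slowly by its front tab to about 0.39 rad, where the steel socket slid down to the lip and I stopped.
3. **Socket:** I took the steel socket from the lip, laid it down in the tray, pressed it gently flat and released it there.
4. **Levelling:** I pressed the rear tab until it met its stop at 18 N.

**Last checks:**
- **Bin:** the tilt reads 0.000, and both tabs stand at a height of 0.110 m.
- **Steel socket:** its top reads 37–37.5 mm above the tray floor along its whole length (37 mm expected), so it lies flat.
- **Sleeved socket:** it is still at the back, where it started.
- **Gripper:** it is clear of everything, with about zero force.

**What disagreed:**
- **Tool position:** the real fingertips are about 27 mm short of the reported tool position. My first try at the latch grip therefore passed over it without moving anything. I measured the offset with the wrist camera and allowed for it in every later move.
- **Latch check:** a final numeric check on the grip failed because its colour mask caught other yellow objects. The final picture shows the grip at the open end, and a measurement right after the slide put it 49.0 mm from where it started.

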